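# Fish a brass ferrule out of the gouge rack with sprung tongs

### The arm

A 6-joint arm with a two-finger parallel gripper is mounted at the origin on the work surface. World frame = base frame: x ahead of the robot, y to its left, z up, the work surface at z = 0. Lengths are in m, angles in rad, forces in N, time in s.
With the tool pointing down it reaches from about 0.35 to 0.775 m from the base axis. Payload 5.5 kg.
Tool frame: the origin (TCP) lies between the finger pads; the fingertips stand 19 mm ahead of it and the grasp point (between the pads) is the TCP; z points along the fingers, x is the direction in which the jaws open and shut, and the axes are right-handed (so a half turn about z gives the same grasp; the last joint's range is limited). The gripper opens to 85 mm and grips with 20 to 120 N. Pads are 22 mm wide; open, the fingers measure 114 mm over their backs; the gripper's body (76 mm by 85 mm) begins 54 mm behind the grasp point. The pads swing forward as they close: fully open they stand 13 mm farther back than shut.
Start: joints at [-0.14, 0.313, 0.046, 1.304, 0, 1.431], TCP at [0.575, -0, 0.25] pointing down, gripper open.
Joint ranges: [-2.76, 2.76], [-0.86, 1.69], [-1.03, 1.26], [-2.2, 2.34], [-1.47, 1.5], [-3.14, 3.14]. Speed limits (rad/s): [2.57, 2.57, 3.14, 3.14, 3.14, 3.14].

### API

Orientations are given as a unit quaternion [w, x, y, z].
In Python, from workcell import env gives the robot as it stands. The module is installed in compiled form; this text tells all that it offers.
- The arm moves only by the tool carry_out, never from a script. Its argument "steps" is a list of rows, each a list of 7 numbers: the gripper command: -1 is shut, 1 is fully open, values between are in proportion, then the shift along the tool's x, y, z in m, then the turn, a rotation vector about the tool's x, y, z in rad. A call has 1 to 20 rows; each row shifts and turns the commanded pose from where the row before left it, along the tool's axes as they then stand; what a row does not reach is not made up. A row lasts 1/8 s, in which the tool goes at most 62.5 mm and 10.7 degrees, less where a joint would pass 70% of its speed; a pose out of reach is approached as far as the arm can. A call with a gripper value outside its range is refused whole. The fingers move at their own pace and stop on an object; "grip_force" is the grip in N (left out, the last holds). Time passes only in rows, so rows that do not move let the fingers close. It gives the time, the measured TCP pose, the force and the opening at its end, in the units of the state.
- env.get_state(): the state, without advancing time (a new reading comes with each control period).
- env.read_camera(name): name is "scene" or "side" or "wrist"; returns a dict with "color" (480x640x3 uint8, red, green, blue), "K" (3x3 intrinsics, pixels), "R" (3x3) and "t" (3): a world point X has camera coordinates R X + t. Camera axes: x right, y down, z forward; pixel columns grow to the right and rows downward; lengths in m; the calibration is good to about 2 mm. A picture is of the moment at which its call begins. There is no depth.
- env.hand_in(): hands the job in, once; it reports no verdict.
The state is a dict: "clock": time; "joint_pos": joint angles; "qvel": joint speeds; "tau": joint torques, N m; "tcp_pos": TCP position; "orientation": TCP orientation; "wrist_force": force on the tool from outside, world axes, zero at the start; "ft_torque": the same for the moment, N m; "finger_gap": finger opening in m.
Only numpy, scipy, OpenCV 4.12 (cv2) and the standard library are available. Lean on these libraries where they do the work, as an engineer would, in place of code of your own. Each camera call takes 0.05 s, during which the arm holds its last target. There are 200 camera calls.

### The job

A brass ferrule has dropped to the bottom of one of the deep slots of the leaning gouge rack. Take the orange sprung tongs off their stand, reach down the slot, squeeze them shut on the ferrule and lift it out, then set it down (do not drop it) standing upright in the green tray and hang the tongs back on their stand. Never touch the ferrule with the gripper itself, do not ram the rack with the tongs, and leave the white plug, the dark steel collar and the carved plaque where they are.

Things in the scene. Friction and masses are not known exactly. Their poses are not given: they have to be found in the camera images.
- tongs: Sprung tongs, 120 g, hanging upright on the stand. Origin: midway between the two orange grips, where they are held; z up, y the closing direction. Each grip is 22 mm wide (x), 10 mm thick (y), z -24 to +22 mm; 48 mm over their flat outer faces when free. Below each grip a shoulder 30 mm wide in x (z -30 to -24 mm) by which they hang. Nothing is higher than 23 mm above the origin.
- tong_tips (a point): Point midway between the tips of the tongs' two straight steel blades, 140 mm straight below the tongs' origin. The blades are 8 mm wide (x) and 4 mm thick (y), free 26 mm apart inside, 34 mm outside. Grips and blades close in parallel, both sides alike.
- leg_l (a joint): Inward slide of the tongs' +y side (m): 0 free, 0.006 at its stop (36 mm over the grips, 14 mm between blades). The spring pushes open with 6 N when free, 7.8 N shut: a light squeeze to 44 mm over the grips carries the tongs with the blades still 22 mm apart. The blades meet the ferrule at 38 mm over the grips; squeeze on to the stop, which keeps the ferrule from being crushed.
- leg_r (a joint): The same for the -y side.
- stand: Fixed wooden stand. Origin: centre of its underside. Two level steel bars along its y (90 mm between end panels), tops 135 mm up, 14 mm gap between them in x, outer edges 30 mm apart. The blades hang through the gap, the shoulders rest on the bars: hanging tongs have their origin 165 mm above the bench at stand x = 0, their y along the stand's y, near the middle.
- rack: Fixed gouge rack, 164 mm wide in y, three deep slots side by side at y = -52, 0, +52 mm. Origin: underside of the base plate. The slot floors (blue felt) are level, 14 mm up, centred at x = 0. Each slot is 44 mm long in y, 24 mm wide square to its walls; dividers 8 mm. Back wall wood (8 mm), +x wall clear plastic (5 mm) with a 12 mm slit along each slot's middle. Only leaned tongs closing along y fit in.
- mouth1 (a point): Centre of the middle slot's mouth, 29 mm towards the rack's -x from the floor's centre and 94 mm above the bench; the other mouths are 52 mm either side along the rack's y. The slots lean 20 degrees (0.349 rad) towards the rack's -x: the way out is (-0.342, 0, 0.940) in the rack's frame, 85 mm long along the slope.
- ferrule: Brass ring, 16 mm outside, 14 mm high, 16 to 30 g; its 8 mm bore is no use, grip it on the outside. Origin: centre of its underside; z its axis. It stands upright on the floor of one of the three slots (which varies), within 7 mm of the slot's middle along the rack's y (so one side may leave only 7 mm for a blade) and 1.5 to 3.5 mm towards -x from the floor's centre.
- tray: Fixed green open tray, 100 x 100 mm outside, 16 mm high, walls and floor 4 mm. Origin: centre of its underside (inner floor 4 mm above).
- plug: White solid plastic plug, 16 mm diameter, 14 mm high, standing in another slot; origin at the centre of its underside. Leave it.
- collar: Dark steel collar with a narrow 6 mm bore, 16 mm diameter, 14 mm high, standing in another slot; origin at the centre of its underside. Leave it.
- plaque: Carved round wooden plaque, 110 mm diameter, 22 mm high, lying on the bench; origin at the centre of its underside. Leave it.
Not all that is in view belongs to the job. Leave any purple or turquoise look-alike of the stand alone.

How it is judged:
On the way, in this order (a step that is already met when the one before it is completed fails the run):
1. the ferrule is held between the tongs, lifted clear out of the rack (contact force between tongs and ferrule above 1 N and z of ferrule in the frame of rack above 0.1 m and contact force between ferrule and rack below 0.05 N), for 0.2 s.
2. the ferrule is lowered to within 4 mm of the tray floor while still held by the tongs (x of ferrule in the frame of tray between -0.044 and 0.044 m and y of ferrule in the frame of tray between -0.044 and 0.044 m and z of ferrule in the frame of tray below 0.008 m and contact force between tongs and ferrule above 0.5 N), for 0.1 s.
At the end, for the whole second after the job is handed in: The ferrule stands upright (within 0.15 rad), still and free on the tray floor, within 40 mm of the tray's centre in x and y; the tongs hang upright (within 0.12 rad) and still on their stand, origin within 8 mm of its axis in x, 35 mm in y, 160 to 170 mm up (x of ferrule in the frame of tray between -0.04 and 0.04 m and y of ferrule in the frame of tray between -0.04 and 0.04 m and z of ferrule in the frame of tray below 0.01 m and angle between ferrule's own z axis and vertical below 0.15 rad and linear speed of each of ferrule, tongs below 0.02 m/s and contact force between tongs and ferrule below 0.05 N and x of tongs in the frame of stand between -0.008 and 0.008 m and y of tongs in the frame of stand between -0.035 and 0.035 m and z of tongs in the frame of stand between 0.16 and 0.17 m and angle between tongs's own z axis and vertical below 0.12 rad); the robot touches nothing.
It fails at once if the gripper's fingers touch the ferrule (contact force between the fingers and ferrule above 0.5 N).
It fails at once if the tongs press on the rack with more than 40 N (contact force between tongs and rack above 40 N).
It fails at once if the plug is moved more than 10 mm (distance of plug from where it was at the start of the episode above 0.01 m).
It fails at once if the collar is moved more than 10 mm (distance of collar from where it was at the start of the episode above 0.01 m).
It fails at once if the plaque is moved more than 15 mm (distance of plaque from where it was at the start of the episode above 0.015 m).
It also fails if it takes over 64 s, if anything falls off the work surface, if the arm or the gripper's body presses on something with over 40 N, if the wrist force passes 120 N, or if a joint passes its speed limit or range.

## Working session

There is one attempt and no reset: what is moved stays moved. The work goes in short steps, Python scripts to look and compute and a tool call to move; the robot and the scene stay as the last step left them, time stands still between calls to the robot, and variables do not carry over. Pictures are saved under pics/ and viewed, about 8 in all and at most 12, crops included, and the job is handed in when it is done.

Besides the shell and the picture viewer there is one more tool, called after "Emit:" as name([rows], argument=value, ...), one row to a line, values as JSON. carry_out: Moves the arm, as the interface text tells. Its arguments: {"type":"object","properties":{"steps":{"type":"array","items":{"type":"array","items":{"type":"number"}}},"grip_force":{"type":"number"}},"required":["steps"]}

```bash
mkdir -p pics
cat > h.py <<'E'
import numpy as np, cv2, os
from workcell import env
def snap(n,save=None):
    c=env.read_camera(n)
    if save: cv2.imwrite(save,c["color"][:,:,::-1])
    return c
def ray(c,u,v):
    d=c["R"].T@np.linalg.inv(c["K"])@np.array([u,v,1.]); o=-c["R"].T@c["t"]; return o,d
def onz(c,u,v,z):
    o,d=ray(c,u,v); return o+d*(z-o[2])/d[2]
def proj(c,X):
    p=c["K"]@(c["R"]@np.asarray(X,float)+c["t"]); return p[:2]/p[2]
def two(c1,p1,c2,p2):
    o1,d1=ray(c1,*p1);o2,d2=ray(c2,*p2)
    A=np.stack([d1,-d2],1); s=np.linalg.lstsq(A,o2-o1,rcond=None)[0]
    a,b=o1+s[0]*d1,o2+s[1]*d2; return (a+b)/2,np.linalg.norm(a-b)
E
python3 - <<'E'
from h import *
ims=[]
for n in("scene","side"):
    c=snap(n,f"pics/{n}0.png"); o=-c["R"].T@c["t"]; print(n,o.round(3),c["R"].round(3).tolist(),c["K"][0,0])
c=snap("wrist","pics/wrist0.png");print(env.get_state())
E
```

```text
scene [1.231 0.076 0.92 ] [[-0.177, 0.984, 0.004], [0.74, 0.135, -0.659], [-0.649, -0.114, -0.752]] 473.4255578679276
side [ 0.345 -1.177  0.798] [[0.985, -0.17, 0.001], [-0.085, -0.493, -0.866], [0.148, 0.853, -0.5]] 566.8887496832127
{'clock': 0.15, 'joint_pos': array([-1.39634370e-01,  3.13799892e-01,  4.52447348e-02,  1.30360863e+00,
       -3.75701779e-08,  1.43123659e+00]), 'qvel': array([ 0.00127178, -0.00143117,  0.00351457, -0.00143932,  0.00042751,
       -0.00062795]), 'tau': array([ 1.76330479e-03, -4.81067133e+01,  2.98815805e+01,  1.39078675e-02,
       -1.10673584e-04, -5.56924022e-05]), 'tcp_pos': array([5.74641909e-01, 2.09272611e-05, 2.49631598e-01]), 'orientation': array([-9.51185638e-05,  9.99999766e-01, -3.73170521e-05, -6.77082608e-04]), 'wrist_force': array([-0.21625471, -0.02156147,  0.35801102]), 'ft_torque': array([ 0.02386403,  0.04878313, -0.00132945]), 'finger_gap': 0.0854959147888541}
```

View pics/scene0.png

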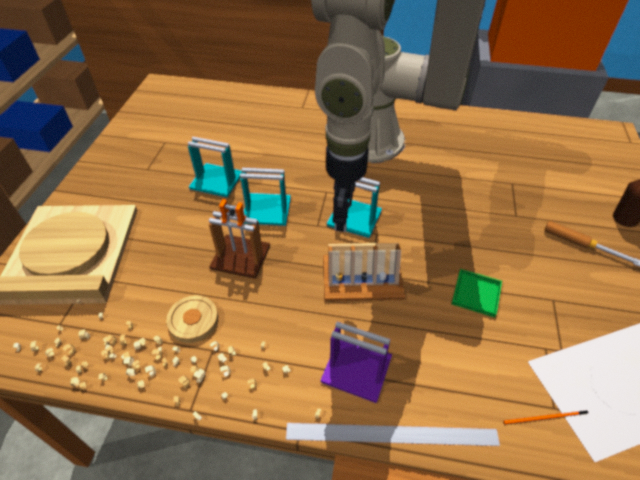

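View pics/side0.png

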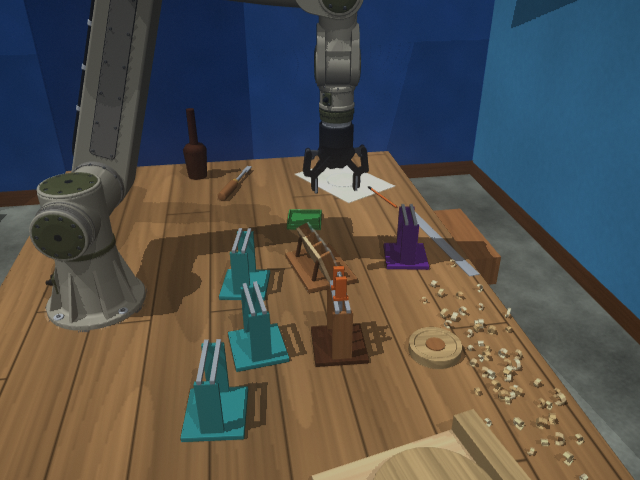

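Run:
```python
from h import *
a=cv2.imread("pics/scene0.png");b=cv2.imread("pics/side0.png")
A=cv2.resize(a[230:310,310:420],(550,400),interpolation=cv2.INTER_CUBIC)
S=cv2.resize(a[190:285,200:280],(240,285),interpolation=cv2.INTER_CUBIC)
B=cv2.resize(b[200:370,275:375],(353,600),interpolation=cv2.INTER_CUBIC)
o=np.zeros((600,800,3),np.uint8);o[:400,:446]=A[:,:446][:, :446] if 0 else cv2.resize(A,(446,324))[:324].repeat(1,0) if 0 else 0
A=cv2.resize(a[235:305,315:415],(440,308),interpolation=cv2.INTER_CUBIC);o[:308,:440]=A;o[310:595,:240]=S;o[:,445:798]=B
cv2.imwrite("pics/crop1.png",o)
```

```text
(no output)
```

View pics/crop1.png

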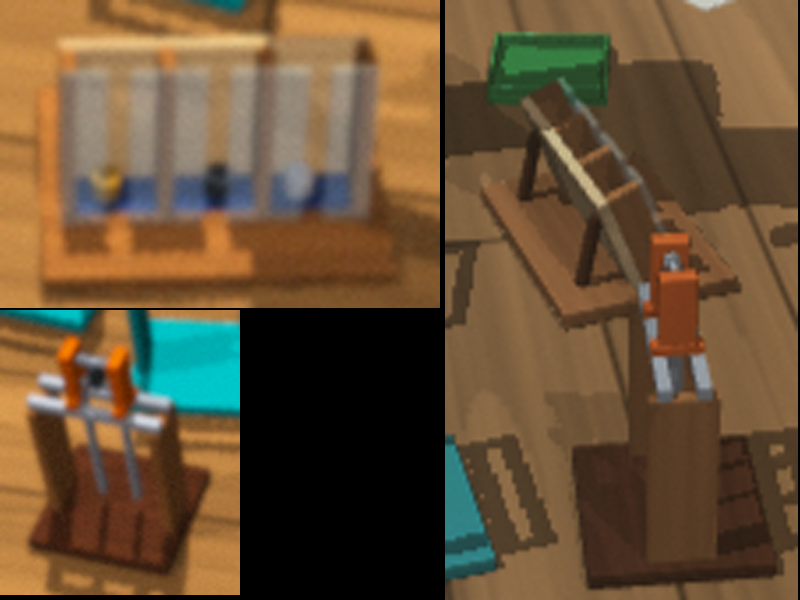

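Run:
```python
from h import *
s=snap("scene");d=snap("side");w=snap("wrist")
o=-w["R"].T@w["t"];print("wrist",o.round(3),w["R"].round(2).tolist(),w["K"][0,0])
print("rack base front L,R", onz(s,325.5,299,.01),onz(s,404.5,297,.01))
for n,c in(("s",s),("d",d)):
    h=cv2.cvtColor(c["color"],cv2.COLOR_RGB2HSV)
    for nm,lo,hi in(("orange",(4,200,140),(12,255,255)),("green",(55,150,60),(75,255,255))):
        m=cv2.inRange(h,lo,hi)
        k,l,st,ce=cv2.connectedComponentsWithStats(m)
        print(n,nm,[(st[i].tolist(),ce[i].round(1).tolist()) for i in range(1,k) if st[i,4]>25])
print("ferrule",onz(s,315+105/4.4,235+185/4.4,.02))
print("tongs",onz(s,231,212,.165), onz(d,340,281,.165))
print("tray", onz(s,477,293,.01))
```

```text
wrist [0.575 0.074 0.374] [[1.0, 0.0, -0.0], [0.0, -0.96, 0.29], [-0.0, -0.29, -0.96]] 364.8611791845223
rack base front L,R [ 0.62718848 -0.02685245  0.01      ] [0.58903935 0.151562   0.01      ]
s orange []
s green [([452, 270, 49, 47, 1579], [477.0, 292.7])]
d orange []
d green []
ferrule [ 0.56716539 -0.00557997  0.02      ]
tongs [ 0.53965296 -0.25715695  0.165     ] [ 0.53530757 -0.25716641  0.165     ]
tray [0.54756263 0.31676862 0.01      ]
```

View pics/wrist0.png

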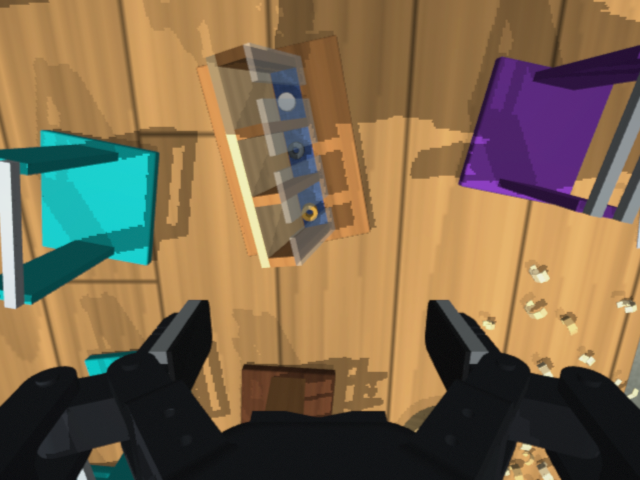

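Emit:
carry_out([
  [1, -0.002, 0.051, -0.002, 0, 0, 0],
  [1, -0.002, 0.051, -0.002, 0, 0, 0],
  [1, -0.002, 0.051, -0.002, 0, 0, 0],
  [1, -0.002, 0.051, -0.002, 0, 0, 0],
  [1, -0.002, 0.053, -0.002, 0, 0, 0],
  [1, 0, 0, 0, 0, 0, -0.175],
  [1, 0, 0, 0, 0, 0, -0.175],
  [1, 0, 0, 0, 0, 0, -0.175],
  [1, 0, 0, 0, 0, 0, -0.175],
  [1, 0, 0, 0, 0, 0, -0.175],
  [1, 0, 0, 0, 0, 0, -0.175],
  [1, 0, 0, 0, 0, 0, -0.175],
  [1, 0, 0, 0, 0, 0, -0.175],
  [1, 0, 0, 0, 0, 0, -0.17],
  [1, 0, 0, 0, 0, 0, 0],
  [1, 0, 0, 0, 0, 0, 0],
])

```text
clock: 2.3
tcp_pos: [0.565, -0.257, 0.2603]
orientation: [-0.0, 0.708, 0.706, 0.0]
wrist_force: [-0.5, -0.1, -0.2]
finger_gap: 0.0857
```

Run:
```python
from h import *
snap("wrist","pics/wrist1.png");st=env.get_state();print(st["clock"],st["tcp_pos"],st["orientation"],st["joint_pos"].round(2))
```

```text
2.35 [ 0.56501477 -0.25697541  0.26026843] [-2.19376017e-05  7.08153861e-01  7.06058148e-01  1.63623122e-05] [-0.56  0.4   0.2   1.37  0.   -0.55]
```

View pics/wrist1.png

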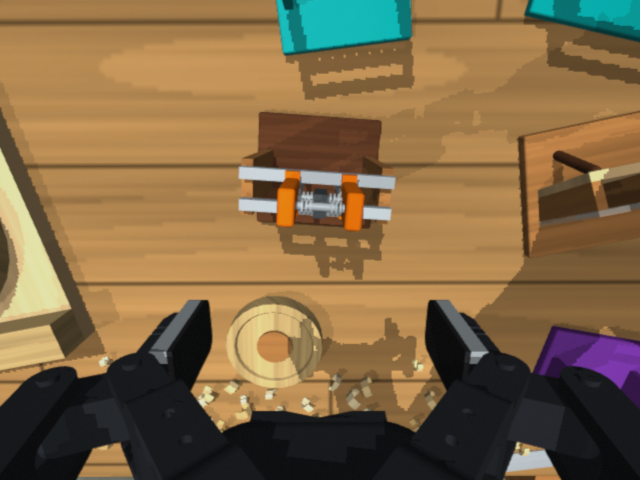

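Run:
```python
from h import *
c=snap("wrist");h=cv2.cvtColor(c["color"],cv2.COLOR_RGB2HSV)
m=cv2.inRange(h,(0,0,140),(180,60,255));m[:150]=0;m[240:]=0;m[:,:230]=0;m[:,400:]=0
k,l,st,ce=cv2.connectedComponentsWithStats(m)
for i in range(1,k):
    if st[i,4]>60: print(st[i].tolist(),ce[i].round(1))
for x in(246,262,274,374,386): # bar edges per column
    r=np.where(m[:,x])[0];print(x,r)
o=cv2.inRange(h,(3,180,120),(14,255,255));o[:150]=0;o[240:]=0
k,l,st,ce=cv2.connectedComponentsWithStats(o)
for i in range(1,k):
    if st[i,4]>60:
        print(st[i].tolist(),ce[i].round(1), [ (r,np.where(l[r]==i)[0][[0,-1]].tolist()) for r in range(st[i][1]+2,st[i][1]+st[i][3],6)])
        print(c["color"][int(ce[i][1])-15:int(ce[i][1])+22:6,int(ce[i][0])].tolist())
```

```text
[239, 166, 47, 16, 583] [261.5 173.6]
[300, 171, 42, 15, 499] [320.9 177.7]
[358, 175, 38, 14, 449] [376.3 181.5]
[297, 193, 48, 20, 526] [320.4 203.8]
[239, 198, 38, 15, 465] [257.5 205.3]
[363, 207, 29, 14, 343] [376.7 213.2]
246 [167 168 169 170 171 172 173 174 175 176 177 178 199 200 201 202 203 204
 205 206 207 208 209 210]
262 [168 169 170 171 172 173 174 175 176 177 178 179 200 201 202 203 204 205
 206 207 208 209 210 211]
274 [169 170 171 172 173 174 175 176 177 178 179 180 201 202 203 204 205 206
 207 208 209 210 211 212]
374 [176 177 178 179 180 181 182 183 184 185 186 187 207 208 209 210 211 212
 213 214 215 216 217 218 219]
386 [177 178 179 180 181 182 183 184 185 186 187 188 208 209 210 211 212 213
 214 215 216 217 218 219 220]
[276, 171, 24, 56, 408] [288.8 194.5] [(173, [294, 299]), (179, [286, 299]), (185, [281, 295]), (191, [277, 295]), (197, [277, 294]), (203, [278, 294]), (209, [278, 294]), (215, [276, 294]), (221, [276, 293])]
[[140, 66, 7], [142, 67, 6], [230, 126, 15], [230, 129, 16], [230, 128, 14], [230, 128, 15], [231, 127, 17]]
[342, 174, 23, 58, 920] [352.7 203.8] [(176, [343, 356]), (182, [342, 356]), (188, [345, 358]), (194, [347, 363]), (200, [346, 363]), (206, [346, 362]), (212, [345, 361]), (218, [345, 361]), (224, [344, 361]), (230, [346, 359])]
[[142, 68, 7], [225, 110, 6], [230, 115, 10], [230, 115, 13], [229, 114, 9], [228, 113, 10], [228, 113, 11]]
```

```bash
cat > pl.py <<'E'
from h import *
from scipy.spatial.transform import Rotation as Rn
def delta(p,R,st=None):
    st=st or env.get_state(); q=st["orientation"]; Rc=Rn.from_quat(np.r_[q[1:],q[0]])
    return Rc.inv().apply(np.asarray(p)-st["tcp_pos"]).round(4),(Rc.inv()*R).as_rotvec().round(4)
def pose(yaw,lean=0):  # tool x=+y', z down, leaned toward -x'
    # columns in frame: x=(0,1,0), z=(sin,0,-cos), y=z x x
    z=np.array([np.sin(lean),0,-np.cos(lean)]);x=np.array([0,1.,0]);y=np.cross(z,x)
    return Rn.from_euler("z",yaw)*Rn.from_matrix(np.stack([x,y,z],1))
E
python3 - <<'E'
from pl import *
c=snap("wrist")
a=onz(c,246,188.75,.135);b=onz(c,386,198.75,.135);d=b-a;yaw=np.arctan2(-d[0],d[1]);print("stand axis",a,b,"yaw",yaw,np.degrees(yaw))
e=[onz(c,246,166.5,.135),onz(c,246,211,.135)];print("width",np.linalg.norm(e[0]-e[1]))
g=onz(c,320,201,.187);print("tongs mid",g, np.linalg.norm(onz(c,276.5,200,.187)-onz(c,363,200,.187)))
t=a+d*(g[1]-a[1])/d[1];print("target",t)
print(delta([t[0],t[1],.26],pose(yaw)))
# end panels -> stand center
print("bar ends",onz(c,239,188,.135),onz(c,394,199,.135))
E
```

```text
stand axis [ 0.53159967 -0.30566646  0.135     ] [ 0.53872708 -0.2092032   0.135     ] yaw -0.0737532402205431 -4.225749390051632
width 0.030726827107388898
tongs mid [ 0.53008198 -0.2551504   0.187     ] 0.047423563482290154
target [ 0.53533217 -0.2551504   0.135     ]
(array([ 0.0018, -0.0297,  0.0003]), array([ 0.0001, -0.    ,  0.0716]))
bar ends [ 0.53107422 -0.31043776  0.135     ] [ 0.53891259 -0.20365668  0.135     ]
```

Emit:
carry_out([
  [1, 0.0018, -0.0297, 0, 0, 0, 0],
  [1, 0, 0, 0, 0, 0, 0.0716],
  [1, 0, 0, 0.035, 0, 0, 0],
  [1, 0, 0, 0.03, 0, 0, 0],
  [1, 0, 0, 0.03, 0, 0, 0],
  [1, 0, 0, 0, 0, 0, 0],
])

```text
clock: 3.2
tcp_pos: [0.5338, -0.2542, 0.163]
orientation: [-0.002, 0.732, 0.681, -0.001]
wrist_force: [-1.4, 0.3, 0.2]
finger_gap: 0.0855
```

Run:
```python
from pl import *
snap("wrist","pics/wrist2.png");a=snap("scene")["color"][150:290,180:290,::-1];b=snap("side")["color"][190:330,270:410,::-1]
w=cv2.imread("pics/wrist2.png")
o=np.zeros((600,800,3),np.uint8);o[:600-180,:330]=cv2.resize(a,(330,420));o[:420,335:755]=cv2.resize(b,(420,420))
o[420:600,:240]=cv2.resize(w,(240,180));cv2.imwrite("pics/c2.png",o);print(env.get_state()["tcp_pos"],env.get_state()["wrist_force"])
```

```text
[ 0.53603345 -0.2556066   0.16675732] [0.26901613 0.27708806 0.41701477]
```

View pics/c2.png

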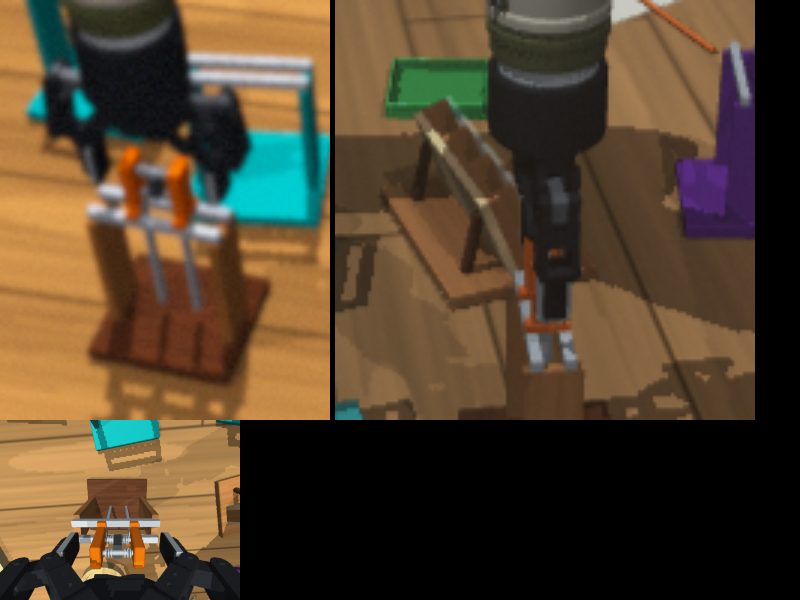

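Run:
```python
from pl import *
d=snap("side");s=snap("scene")
h=cv2.cvtColor(cv2.imread("pics/side0.png"),cv2.COLOR_BGR2HSV)
m=cv2.inRange(h,(3,150,90),(14,255,255));m[:,:320]=0;m[:,365:]=0;m[:255]=0;m[312:]=0
for r in range(264,304,4):
    x=np.where(m[r])[0]; print(r,x.min() if len(x) else None,x.max() if len(x) else None,end="; ")
u=np.array([-np.sin(-.0738),np.cos(-.0738),0])
for x in(.530,.535,.540):
    p=np.array([x,-.255,.165]);print(x,proj(d,p-u*.019+[0,0,-.027]),proj(d,p-u*.019+[0,0,.022]),"scene",proj(s,p+u*.019+[0,0,.022]),proj(s,p-u*.019+[0,0,.022]))
h=cv2.cvtColor(cv2.imread("pics/scene0.png"),cv2.COLOR_BGR2HSV)
m=cv2.inRange(h,(3,150,90),(14,255,255));m[:,:215]=0;m[:,250:]=0;m[:195]=0;m[230:]=0
k,l,st,ce=cv2.connectedComponentsWithStats(m);print(st[1:].tolist())
```

```text
264 None None; 268 333 344; 272 333 343; 276 333 345; 280 333 346; 284 333 346; 288 331 346; 292 336 345; 296 333 348; 300 334 343; 0.53 [338.12900851 297.2646526 ] [338.4490383  276.69324956] scene [239.92323629 203.58388096] [223.78379462 200.53167411]
0.535 [340.59590272 297.0154964 ] [340.97052977 276.4523459 ] scene [239.2549711  205.16154031] [223.06929712 202.09056872]
0.54 [343.05956394 296.76666674] [343.48864332 276.21176497] scene [238.5825142  206.74909555] [222.35034437 203.65918382]
[[232, 195, 2, 2, 2], [217, 198, 12, 25, 148], [230, 199, 1, 2, 2], [232, 200, 1, 1, 1], [235, 201, 10, 25, 145], [215, 202, 1, 1, 1], [231, 203, 1, 1, 1], [221, 226, 1, 1, 1], [221, 228, 2, 2, 3]]
```

Emit:
carry_out([
  [0.03, 0, 0, 0.001, 0, 0, 0],
  [0.03, 0, 0, 0, 0, 0, 0],
  [0.03, 0, 0, 0, 0, 0, 0],
  [0.03, 0, 0, 0, 0, 0, 0],
  [0.03, 0, 0, 0, 0, 0, 0],
  [0.03, 0, 0, 0, 0, 0, 0],
], grip_force=40)

```text
clock: 4.2
tcp_pos: [0.5357, -0.2553, 0.1652]
orientation: [0.001, 0.732, 0.681, 0.0]
wrist_force: [0.0, 1.3, 5.5]
finger_gap: 0.0441
```

Emit:
carry_out([
  [0.03, 0, 0, -0.02, 0, 0, 0],
  [0.03, 0, 0, -0.04, 0, 0, 0],
  [0.03, 0, 0, -0.04, 0, 0, 0],
  [0.03, 0, 0, -0.04, 0, 0, 0],
  [0.03, 0, 0, 0, 0, 0, 0],
  [0.03, 0, 0, 0, 0, 0, 0],
])

```text
clock: 4.95
tcp_pos: [0.5351, -0.255, 0.3032]
orientation: [-0.001, 0.732, 0.681, -0.0]
wrist_force: [-1.0, -0.1, -1.5]
finger_gap: 0.0439
```

Run:
```python
from pl import *
snap("wrist","pics/wrist3.png");a=snap("scene")["color"][120:260,180:290,::-1];b=snap("side")["color"][120:260,270:410,::-1]
w=cv2.imread("pics/wrist3.png")
o=np.zeros((600,800,3),np.uint8);o[:300,:236]=cv2.resize(a,(236,300));o[:300,240:540]=cv2.resize(b,(300,300))
o[300:,:400]=cv2.resize(w,(400,300))
# rack crop of wrist0
r=cv2.imread("pics/wrist0.png")[20:280,180:390];o[300:,405:647]=cv2.resize(r,(242,300))
cv2.imwrite("pics/c3.png",o);print(env.get_state()["tcp_pos"],env.get_state()["wrist_force"],env.get_state()["finger_gap"])
```

```text
[ 0.53469529 -0.25477176  0.30242568] [-0.57529894  1.26661658 -0.95565544] 0.04414495878523936
```

View pics/c3.png

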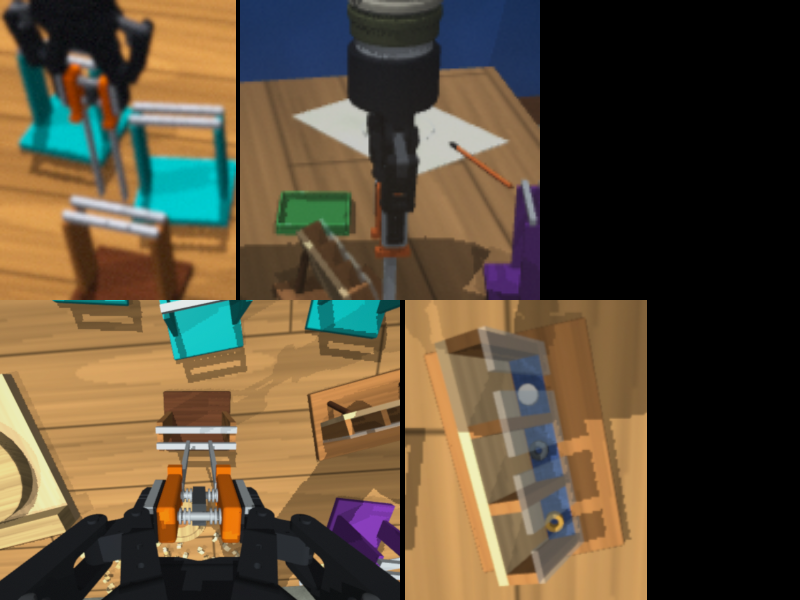

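```bash
cat >> pl.py <<'E'
def handeye():
    c=snap("wrist");st=env.get_state();q=st["orientation"];Rt=Rn.from_quat(np.r_[q[1:],q[0]]).as_matrix()
    return c["R"]@Rt, c["R"]@st["tcp_pos"]+c["t"], c["K"]   # cam = A*(tool)+b
def camat(he,p,q):
    A,b,K=he;Rt=Rn.from_quat(np.r_[q[1:],q[0]]).as_matrix();R=A@Rt.T
    return dict(R=R,t=b-R@np.asarray(p),K=K)
E
python3 - <<'E'
from pl import *
import pickle
he=handeye();c=camat(he,[5.74641909e-01,2.09272611e-05,2.49631598e-01],[-9.51185638e-05,9.99999766e-01,-3.73170521e-05,-6.77082608e-04])
print(-c["R"].T@c["t"],c["R"].round(3).tolist());pickle.dump(c,open("w0.pkl","wb"))
im=cv2.imread("pics/wrist0.png");s=2.6;out=np.zeros((520,790,3),np.uint8)
for i,z in enumerate((.014,.094)):
    H=np.zeros((3,3));x0,y0=.49,.16  # out px: u=(x-x0)*s, v=(y0-y)*s
    M=c["K"]@np.c_[c["R"][:,0],c["R"][:,1],c["R"][:,2]*z+c["t"]]
    G=np.array([[1/(1000*s),0,x0],[0,-1/(1000*s),y0],[0,0,1]])
    w=cv2.warpPerspective(im,np.linalg.inv(M@G),(390,520),flags=cv2.INTER_CUBIC)
    for k in range(0,15): 
        cv2.line(w,(int(k*10*s),0),(int(k*10*s),6 if k%5 else 14),(255,255,255),1)
    for k in range(0,20): cv2.line(w,(0,int(k*10*s)),(6 if k%5-1 else 14,int(k*10*s)),(255,255,255),1)
    out[:,i*400:i*400+390]=w
cv2.imwrite("pics/rect.png",out)
E
```

```text
[0.57544477 0.07351877 0.3736312 ] [[1.0, 0.001, -0.001], [0.001, -0.958, 0.287], [-0.001, -0.287, -0.958]]
```

View pics/rect.png

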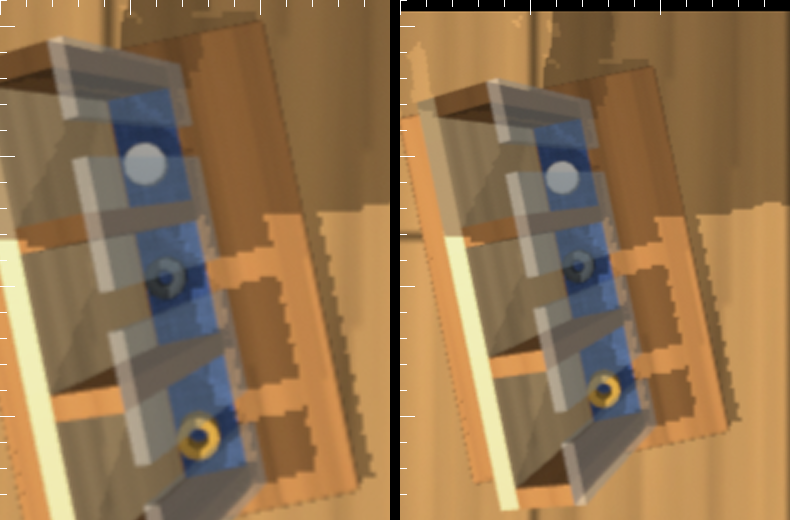

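Run:
```python
from pl import *
import pickle
c=pickle.load(open("w0.pkl","rb"));im=cv2.imread("pics/wrist0.png");h=cv2.cvtColor(im,cv2.COLOR_BGR2HSV)
roi=np.zeros(h.shape[:2],np.uint8);roi[60:250,250:345]=1
b=cv2.inRange(h,(100,90,30),(125,255,255))*roi
P=np.array([onz(c,u,v,.014)[:2] for v,u in np.argwhere(b>0)])
for yaw in(.19,.205,.22):
    ex=np.array([np.cos(yaw),np.sin(yaw)]);ey=np.array([-ex[1],ex[0]])
    X,Y=P@ex,P@ey; print(yaw,len(P),"x",np.percentile(X,[.5,1,50,99,99.5]).round(4),"y",np.percentile(Y,[.2,1,99,99.8]).round(4),"w",np.ptp(np.percentile(X,[2,98])))
g=cv2.inRange(h,(15,130,90),(30,255,255));g[:195]=0;g[230:]=0;g[:,:298]=0;g[:,322:]=0
n=np.argwhere(g>0);print("gold",len(n),n.min(0),n.max(0),n.mean(0))
(cx,cy),rad=cv2.minEnclosingCircle(n[:,::-1].astype(np.float32));print(cx,cy,rad)
w=cv2.inRange(h,(0,0,130),(180,70,255));w[:88]=0;w[116:]=0;w[:,:276]=0;w[:,299:]=0
m=np.argwhere(w>0);(px,py),pr=cv2.minEnclosingCircle(m[:,::-1].astype(np.float32));print("plug",px,py,pr)
yaw=.205;ex=np.array([np.cos(yaw),np.sin(yaw)]);ey=np.array([-ex[1],ex[0]])
for nm,u,v in(("fer",cx,cy),("plug",px,py)):
    p=onz(c,u,v,.028);q=onz(c,u,v,.021);print(nm,p,q,"rack coords",p[:2]@ex,p[:2]@ey)
# base edge
for a,bb in(((370,232),(335,35)),):
    p,q=onz(c,*a,.01),onz(c,*bb,.01);d=q-p;print("base edge",p,q,np.arctan2(-d[0],d[1]))
sc=snap("scene");hs=cv2.cvtColor(cv2.imread("pics/scene0.png"),cv2.COLOR_BGR2HSV)
g=cv2.inRange(hs,(15,130,90),(30,255,255));g[:268]=0;g[285:]=0;g[:,:332]=0;g[:,348:]=0
n=np.argwhere(g>0);print("scene gold",len(n),n.min(0),n.max(0),n.mean(0))
X,e=two(c,(cx,cy),sc,(n[:,1].mean()+.5,n[:,0].mean()+.5));print(X,e)
```

```text
0.19 2077 x [0.5459 0.5463 0.5602 0.5688 0.569 ] y [-0.1275 -0.1266  0.0173  0.0179] w 0.02169135743584527
0.205 2077 x [0.5457 0.546  0.5594 0.5675 0.5677] y [-0.1359 -0.135   0.009   0.0096] w 0.021031501579555023
0.22 2077 x [0.5446 0.5449 0.5585 0.567  0.5672] y [-0.1443 -0.1433  0.0006  0.0013] w 0.021280948533222932
gold 113 [206 302] [220 317] [214.09734513 310.45132743]
309.0 212.5 8.321758270263672
plug 286.0 101.4117660522461 8.646357536315918
fer [ 0.56639226 -0.00498852  0.028     ] [ 0.56620892 -0.00657851  0.021     ] rack coords 0.5535170647855628 -0.1201829312284128
plug [0.54658898 0.09612174 0.028     ] [0.54600457 0.09657952 0.021     ] rack coords 0.5547111731024014 -0.017158516846401448
base edge [ 0.62897107 -0.02969173  0.01      ] [0.59017915 0.15297675 0.01      ] 0.20925375468213753
scene gold 25 [272 338] [278 342] [275.08 340.28]
[ 0.56676089 -0.00313588  0.02722419] 0.004028263400106071
```

```bash
cat >> pl.py <<'E'
YAW=.205;L=.349
EX=np.array([np.cos(YAW),np.sin(YAW),0]);EY=np.array([-np.sin(YAW),np.cos(YAW),0]);EZ=np.array([0,0,1.])
UP=-np.sin(L)*EX+np.cos(L)*EZ
def tip(x,y,z): return x*EX+y*EY+z*EZ
TF=tip(.5542,-.1197,.019)
E
python3 - <<'E'
from pl import *
T=TF+UP*.25;print(TF,T);d,r=delta(T,pose(YAW,L));print(d,r,d/5,r/4)
E
```

```text
[ 0.56696259 -0.00437668  0.019     ] [ 0.48326309 -0.02177955  0.25392879]
[ 0.2287 -0.0682  0.0494] [-0.3487  0.0469 -0.2749] [ 0.04574 -0.01364  0.00988] [-0.087175  0.011725 -0.068725]
```

Emit:
carry_out([
  [0.03, 0.02, -0.006, 0, 0, 0, 0],
  [0.03, 0.04, -0.012, 0, 0, 0, 0],
  [0.03, 0.042, -0.0125, 0, 0, 0, 0],
  [0.03, 0.042, -0.0125, 0, 0, 0, 0],
  [0.03, 0.042, -0.0125, 0, 0, 0, 0],
  [0.03, 0.0427, -0.0127, 0, 0, 0, 0],
  [0.03, 0, 0, 0, -0.0872, 0.0117, -0.0687],
  [0.03, 0, 0, 0, -0.0872, 0.0117, -0.0687],
  [0.03, 0, 0, 0, -0.0872, 0.0117, -0.0687],
  [0.03, 0, 0, 0, -0.0872, 0.0117, -0.0687],
  [0.03, 0, 0, 0, 0, 0, 0],
  [0.03, 0, 0, 0, 0, 0, 0],
])

```text
clock: 6.7
tcp_pos: [0.4836, -0.0218, 0.3045]
orientation: [0.111, 0.622, 0.764, 0.134]
wrist_force: [-0.2, -0.0, -0.2]
finger_gap: 0.0441
```

Run:
```python
from pl import *
st=env.get_state();print(st["clock"],st["tcp_pos"],st["finger_gap"],delta(TF+UP*.25,pose(YAW,L)))
```

```text
6.7 [ 0.48359234 -0.02182053  0.30454237] 0.04410146340128047 (array([ 0.0002, -0.0176,  0.0474]), array([ 0.0009,  0.0019, -0.0004]))
```

Move to the pre-insert pose and check tips relative to mouth and ferrule.

Emit:
carry_out([
  [0.03, 0, -0.0088, 0.0237, 0, 0, 0],
  [0.03, 0, -0.0088, 0.0237, 0, 0, 0],
  [0.03, 0, 0, 0, 0, 0, 0],
  [0.03, 0, 0, 0, 0, 0, 0],
])

```text
clock: 7.2
tcp_pos: [0.4845, -0.0223, 0.2547]
orientation: [0.111, 0.621, 0.764, 0.135]
wrist_force: [0.4, -0.7, -1.5]
finger_gap: 0.0442
```

Run:
```python
from pl import *
st=env.get_state();print(st["tcp_pos"],delta(TF+UP*.25,pose(YAW,L)))
s=snap("scene");d=snap("side");w=snap("wrist")
T=st["tcp_pos"];q=st["orientation"];R=Rn.from_quat(np.r_[q[1:],q[0]]).as_matrix()
ims=[]
for n,c in(("s",s),("d",d),("w",w)):
    im=c["color"][:,:,::-1].copy();ims.append(im)
    for sg in(1,-1):
        p=T+R@[sg*.013,0,.14];print(n,"tip pred",proj(c,p).round(1))
    print(n,"TF",proj(c,TF).round(1),"fer top",proj(c,TF+[0,0,.009]).round(1))
o=np.zeros((600,800,3),np.uint8)
o[:,:400]=cv2.resize(ims[0][195:315,320:400],(400,600),interpolation=cv2.INTER_CUBIC)
o[:300,400:]=cv2.resize(ims[1][190:280,270:390],(400,300),interpolation=cv2.INTER_CUBIC)
o[300:,400:]=cv2.resize(ims[2],(400,300))
cv2.imwrite("pics/c4.png",o)
```

```text
[ 0.48451783 -0.02233828  0.25466785] (array([ 0.0008, -0.0013,  0.0003]), array([0.0022, 0.002 , 0.0007]))
s tip pred [345.2 236.5]
s tip pred [333.6 236.7]
s TF [339.4 277.3] fer top [339.5 275. ]
d tip pred [316.6 236.8]
d tip pred [320.5 241.8]
d TF [332.  272.5] fer top [332.1 269.5]
w tip pred [334.6 228.6]
w tip pred [300.  228.6]
w TF [318.8 198.7] fer top [318.8 203.2]
```

View pics/c4.png

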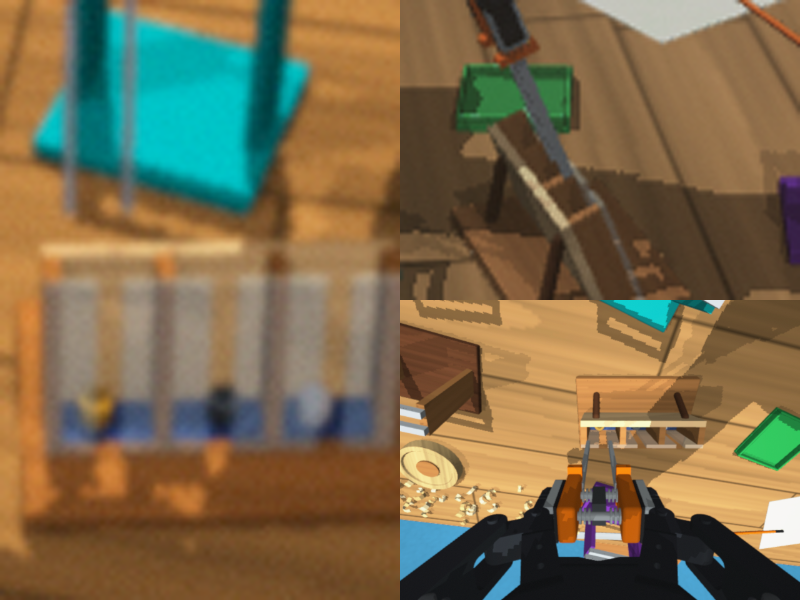

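Emit:
carry_out([
  [0.03, 0.0008, -0.0013, 0.005, 0.002, 0.002, 0],
  [0.03, 0, 0, 0.015, 0, 0, 0],
  [0.03, 0, 0, 0.015, 0, 0, 0],
  [0.03, 0, 0, 0.015, 0, 0, 0],
  [0.03, 0, 0, 0.015, 0, 0, 0],
  [0.03, 0, 0, 0.012, 0, 0, 0],
  [0.03, 0, 0, 0, 0, 0, 0],
])

```text
clock: 8.22
tcp_pos: [0.5076, -0.0162, 0.1799]
orientation: [0.109, 0.621, 0.764, 0.134]
wrist_force: [0.5, 0.5, -1.6]
finger_gap: 0.044
```

Run:
```python
from pl import *
st=env.get_state();print(st["wrist_force"],delta(TF+UP*.14,pose(YAW,L)))
```

```text
[ 0.50878861  0.54491142 -1.62058187] (array([-0.0006,  0.0019,  0.0319]), array([-0.0018, -0.0011,  0.0004]))
```

Emit:
carry_out([
  [0.03, 0, 0, 0.011, 0, 0, 0],
  [0.03, 0, 0, 0.011, 0, 0, 0],
  [0.03, 0, 0, 0.005, 0, 0, 0],
  [0.03, 0, 0, 0.004, 0, 0, 0],
  [0.03, 0, 0, 0, 0, 0, 0],
  [0.03, 0, 0, 0, 0, 0, 0],
])

```text
clock: 8.98
tcp_pos: [0.5186, -0.0143, 0.152]
orientation: [0.11, 0.621, 0.764, 0.135]
wrist_force: [0.2, -0.3, -1.3]
finger_gap: 0.0441
```

Run:
```python
from pl import *
for i in range(3):
    s=snap("scene");st=env.get_state();print(st["wrist_force"],delta(TF+UP*.14,pose(YAW,L)))
d=snap("side")
o=np.zeros((600,800,3),np.uint8)
a=s["color"][195:305,320:420,::-1];b=d["color"][190:290,270:390,::-1]
o[:,:545]=cv2.resize(a,(545,600),interpolation=cv2.INTER_CUBIC)
o[:212,545:]=cv2.resize(b,(255,212),interpolation=cv2.INTER_CUBIC)
cv2.imwrite("pics/c5.png",o)
```

```text
[-0.25405941  0.06568109 -0.79276245] (array([-0.0001,  0.0009,  0.002 ]), array([0.0003, 0.    , 0.0006]))
[-0.0591514   0.16370211 -0.92238464] (array([-0.0001,  0.0009,  0.002 ]), array([0.0004, 0.0001, 0.0007]))
[ 0.07700294 -0.02721322 -0.71920394] (array([-0.0001,  0.0009,  0.002 ]), array([0.0004, 0.0001, 0.0006]))
```

View pics/c5.png

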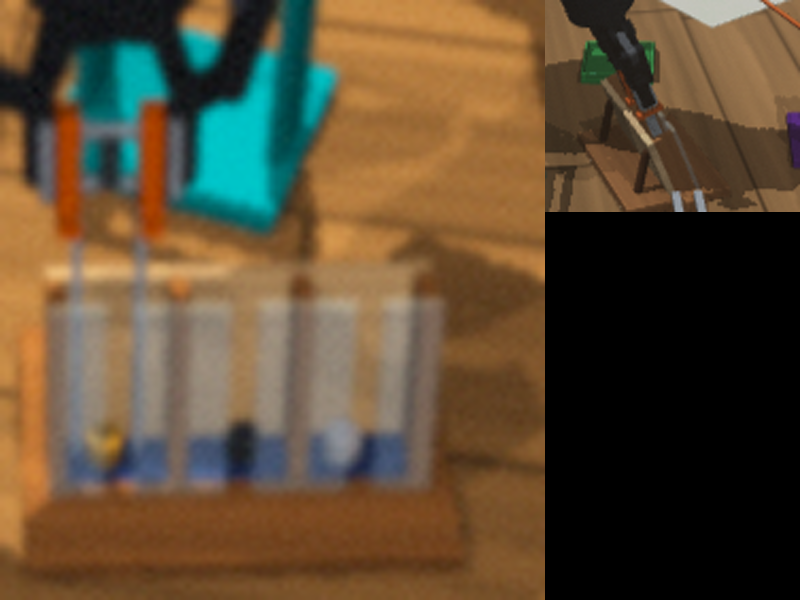

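Emit:
carry_out([
  [0.03, 0, 0.0005, 0.0015, 0, 0, 0],
  [-0.02, 0, 0, 0, 0, 0, 0],
  [-0.06, 0, 0, 0, 0, 0, 0],
  [-0.1, 0, 0, 0, 0, 0, 0],
  [-0.14, 0, 0, 0, 0, 0, 0],
  [-0.18, 0, 0, 0, 0, 0, 0],
  [-0.3, 0, 0, 0, 0, 0, 0],
  [-0.3, 0, 0, 0, 0, 0, 0],
  [-0.3, 0, 0, 0, 0, 0, 0],
  [-0.3, 0, 0, 0, 0, 0, 0],
], grip_force=50)

```text
clock: 10.42
tcp_pos: [0.5196, -0.0141, 0.1507]
orientation: [0.11, 0.621, 0.764, 0.135]
wrist_force: [-1.4, -0.7, 0.8]
finger_gap: 0.0353
```

Emit:
carry_out([
  [-0.3, 0, 0, -0.006, 0, 0, 0],
  [-0.3, 0, 0, -0.012, 0, 0, 0],
  [-0.3, 0, 0, -0.015, 0, 0, 0],
  [-0.3, 0, 0, -0.015, 0, 0, 0],
  [-0.3, 0, 0, -0.015, 0, 0, 0],
  [-0.3, 0, 0, -0.015, 0, 0, 0],
  [-0.3, 0, 0, -0.018, 0, 0, 0],
  [-0.3, 0, 0, -0.018, 0, 0, 0],
  [-0.3, 0, 0, -0.018, 0, 0, 0],
  [-0.3, 0, 0, 0, 0, 0, 0],
  [-0.3, 0, 0, 0, 0, 0, 0],
  [-0.3, 0, 0, 0, 0, 0, 0],
])

```text
clock: 11.92
tcp_pos: [0.4748, -0.0231, 0.2737]
orientation: [0.109, 0.621, 0.764, 0.134]
wrist_force: [0.8, -0.3, -2.1]
finger_gap: 0.035
```

Run:
```python
from pl import *
st=env.get_state();print(st["clock"],st["tcp_pos"],st["finger_gap"])
s=snap("scene");d=snap("side");w=snap("wrist","pics/w6.png")
T=st["tcp_pos"];q=st["orientation"];R=Rn.from_quat(np.r_[q[1:],q[0]]).as_matrix();p=T+R@[0,0,.14]
for n,c in(("s",s),("d",d),("w",w)):
    h=cv2.cvtColor(c["color"],cv2.COLOR_RGB2HSV);g=cv2.inRange(h,(15,130,90),(30,255,255))
    x,y=proj(c,p);r=14;x0,y0=int(x)-r,int(y)-r;m=np.argwhere(g[y0:y0+2*r,x0:x0+2*r]>0)+[y0,x0]
    print(n,(x.round(1),y.round(1)),len(m),m.mean(0) if len(m) else None,m.min(0),m.max(0))
h=cv2.cvtColor(s["color"],cv2.COLOR_RGB2HSV);g=cv2.inRange(h,(15,130,90),(30,255,255))[268:285,332:348];print("left in slot",(g>0).sum())
# tray
for n,c in(("s",s),):
    m=cv2.inRange(h,(50,120,50),(75,255,255));cn=max(cv2.findContours(m,0,2)[0],key=cv2.contourArea)
    P=cv2.approxPolyDP(cv2.convexHull(cn),4,True)[:,0];print(P.tolist());print(cv2.boundingRect(cn))
ts=s["color"][260:325,440:510,::-1]
o=np.zeros((600,800,3),np.uint8);o[:400,:430]=cv2.resize(ts,(430,400),interpolation=cv2.INTER_CUBIC)
x,y=map(int,proj(s,p));o[:400,440:760]=cv2.resize(s["color"][y-30:y+20,x-20:x+20,::-1],(320,400),interpolation=cv2.INTER_CUBIC)
cv2.imwrite("pics/c6.png",o)
```

```text
11.925 [ 0.47481542 -0.02306857  0.27368887] 0.0349891460660303
s (np.float64(340.1), np.float64(227.6)) 341 [232.72140762 337.06451613] [213 326] [240 353]
d (np.float64(314.3), np.float64(232.9)) 13 [233.84615385 312.23076923] [230 311] [237 316]
w (np.float64(317.0), np.float64(229.1)) 488 [229.25819672 318.4057377 ] [215 309] [242 327]
left in slot 0
[[460, 269], [500, 281], [494, 316], [452, 303]]
(452, 269, 49, 48)
```

View pics/c6.png

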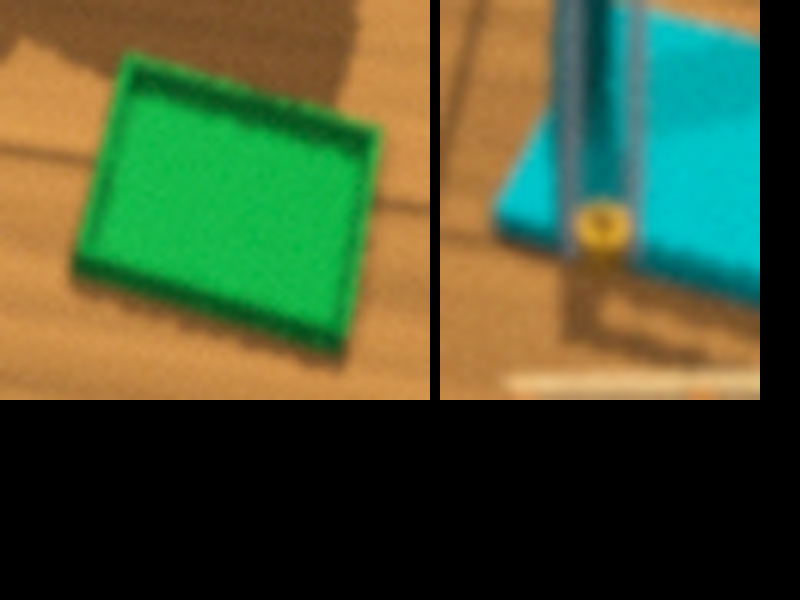

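Run:
```python
from pl import *
s=snap("scene");P=[[460,269],[500,281],[494,316],[452,303]]
C=[onz(s,u+.5,v+.5,.016)[:2] for u,v in P];c=np.mean(C,0);print(np.round(C,3),c)
st=env.get_state();T=st["tcp_pos"]
off=UP*.138
tgt=np.r_[c,0]+np.r_[off[:2],.2737];R=pose(YAW,L)
print(tgt,delta(tgt,R),delta(tgt,R)[0]/8); q=st["orientation"];Rc=Rn.from_quat(np.r_[q[1:],q[0]]);print("down 10mm",Rc.inv().apply([0,0,-.01]).round(5))
```

```text
[[0.489 0.278]
 [0.509 0.371]
 [0.61  0.351]
 [0.591 0.259]] [0.54978492 0.31500516]
[0.5035828  0.30539878 0.2737    ] (array([0.3158, 0.0891, 0.0329]), array([-0.001 , -0.0007,  0.0005])) [0.039475  0.0111375 0.0041125]
down 10mm [-0.      -0.00341  0.0094 ]
```

Emit:
carry_out([
  [-0.3, 0.015, 0.0042, 0.0016, 0, 0, 0],
  [-0.3, 0.03, 0.0085, 0.0031, 0, 0, 0],
  [-0.3, 0.039, 0.011, 0.0041, 0, 0, 0],
  [-0.3, 0.039, 0.011, 0.0041, 0, 0, 0],
  [-0.3, 0.039, 0.011, 0.0041, 0, 0, 0],
  [-0.3, 0.039, 0.011, 0.0041, 0, 0, 0],
  [-0.3, 0.039, 0.011, 0.0041, 0, 0, 0],
  [-0.3, 0.039, 0.011, 0.0041, 0, 0, 0],
  [-0.3, 0.025, 0.007, 0.0026, 0, 0, 0],
  [-0.3, 0.012, 0.0034, 0.0012, 0, 0, 0],
  [-0.3, 0, 0, 0, 0, 0, 0],
  [-0.3, 0, -0.0102, 0.0282, 0, 0, 0],
  [-0.3, 0, -0.0102, 0.0282, 0, 0, 0],
  [-0.3, 0, -0.0102, 0.0282, 0, 0, 0],
  [-0.3, 0, -0.0051, 0.0141, 0, 0, 0],
  [-0.3, 0, 0, 0, 0, 0, 0],
  [-0.3, 0, 0, 0, 0, 0, 0],
])

```text
clock: 14.25
tcp_pos: [0.5047, 0.3051, 0.1701]
orientation: [0.11, 0.622, 0.764, 0.135]
wrist_force: [0.2, -0.1, -0.7]
finger_gap: 0.0349
```

Run:
```python
from pl import *
s=snap("scene");st=env.get_state();T=st["tcp_pos"];print(st["clock"],T,st["wrist_force"],st["finger_gap"],delta(T,pose(YAW,L))[1])
h=cv2.cvtColor(s["color"],cv2.COLOR_RGB2HSV);g=cv2.inRange(h,(15,130,90),(30,255,255));g[:255]=0;g[320:]=0;g[:,:450]=0;g[:,505:]=0
m=np.argwhere(g>0);print(len(m),m.mean(0),m.min(0),m.max(0))
w=snap("wrist")
f=T-UP*.138;print("pred fer",f,proj(s,f))
print("two",two(s,(m[:,1].mean()+.5,m[:,0].mean()+.5),w,proj(w,f)))
```

```text
14.3 [0.50483252 0.30535817 0.17041337] [ 0.33975381  0.03252523 -0.71370646] 0.035038303221707666 [ 0.002  -0.0003 -0.0003]
1401 [284.17059243 477.54104211] [255 450] [319 504]
pred fer [0.55103465 0.31496455 0.04073268] [479.56331197 286.38060989]
two (array([0.54875664, 0.31280996, 0.04342179]), np.float64(0.0035223910653948936))
```

Emit:
carry_out([
  [-0.3, 0, -0.0034, 0.0094, 0, 0, 0],
  [-0.3, 0, -0.0027, 0.0075, 0, 0, 0],
  [-0.3, 0, -0.0017, 0.0047, 0, 0, 0],
  [-0.3, 0, -0.0007, 0.0019, 0, 0, 0],
  [-0.3, 0, 0, 0, 0, 0, 0],
  [-0.3, 0, 0, 0, 0, 0, 0],
])

```text
clock: 15.1
tcp_pos: [0.5042, 0.3057, 0.1443]
orientation: [0.11, 0.621, 0.764, 0.135]
wrist_force: [0.6, 0.0, -1.9]
finger_gap: 0.0348
```

Run:
```python
from pl import *
for i in range(2): snap("side")
w=snap("wrist");s=snap("scene");d=snap("side");st=env.get_state();T=st["tcp_pos"];print(st["clock"],T,st["wrist_force"])
f=T-UP*.138
for n,c in(("w",w),("s",s),("d",d)):
    h=cv2.cvtColor(c["color"],cv2.COLOR_RGB2HSV);x,y=map(int,proj(c,f));r=10
    g=cv2.inRange(h[y-r:y+r,x-r:x+r],(13,100,70),(32,255,255));m=np.argwhere(g>0)+[y-r,x-r];print(n,(x,y),len(m),m.mean(0) if len(m) else "",m.min(0),m.max(0))
```

```text
15.35 [0.50410838 0.30559872 0.14424379] [ 0.22582588 -0.53407201 -0.12267714]
w (316, 229) 331 [228.66465257 317.21148036] [219 309] [238 325]
s (476, 292) 38 [292.86842105 477.13157895] [289 474] [296 480]
d (307, 216) 65 [211.49230769 307.18461538] [206 297] [225 316]
```

Emit:
carry_out([
  [-0.3, 0, -0.0003, 0.0009, 0, 0, 0],
  [-0.3, 0, -0.0003, 0.0009, 0, 0, 0],
  [-0.3, 0, -0.0002, 0.0005, 0, 0, 0],
  [-0.3, 0, 0, 0, 0, 0, 0],
  [-0.3, 0, 0, 0, 0, 0, 0],
])

```text
clock: 15.98
tcp_pos: [0.504, 0.3056, 0.1416]
orientation: [0.109, 0.621, 0.764, 0.135]
wrist_force: [1.0, 0.1, -0.9]
finger_gap: 0.0349
```

Emit:
carry_out([
  [-0.3, 0, -0.0002, 0.0005, 0, 0, 0],
  [-0.3, 0, -0.0002, 0.0005, 0, 0, 0],
  [-0.3, 0, 0, 0, 0, 0, 0],
  [-0.3, 0, 0, 0, 0, 0, 0],
])

```text
clock: 16.48
tcp_pos: [0.5041, 0.3056, 0.1408]
orientation: [0.11, 0.621, 0.764, 0.135]
wrist_force: [-0.6, -0.0, 1.6]
finger_gap: 0.0354
```

Emit:
carry_out([
  [-0.3, 0, -0.0002, 0.0005, 0, 0, 0],
  [-0.3, 0, 0, 0, 0, 0, 0],
  [-0.3, 0, 0, 0, 0, 0, 0],
])

```text
clock: 16.85
tcp_pos: [0.5042, 0.3057, 0.1404]
orientation: [0.11, 0.621, 0.764, 0.135]
wrist_force: [-2.5, -2.1, 5.1]
finger_gap: 0.0354
```

Emit:
carry_out([
  [-0.15, 0, 0, 0, 0, 0, 0],
  [-0.12, 0, 0, 0, 0, 0, 0],
  [-0.08, 0, 0, 0, 0, 0, 0],
  [-0.04, 0, 0, 0, 0, 0, 0],
  [0, 0, 0, 0, 0, 0, 0],
  [0.03, 0, 0, 0, 0, 0, 0],
  [0.03, 0, 0, 0, 0, 0, 0],
  [0.03, 0, 0, 0, 0, 0, 0],
], grip_force=40)

```text
clock: 17.85
tcp_pos: [0.504, 0.3055, 0.14]
orientation: [0.109, 0.621, 0.764, 0.135]
wrist_force: [-0.4, -0.5, -1.6]
finger_gap: 0.0441
```

Run:
```python
from pl import *
w=snap("wrist");s=snap("scene");d=snap("side");st=env.get_state();T=st["tcp_pos"];print(st["clock"],T,st["wrist_force"])
f=T-UP*.138
for n,c in(("w",w),("s",s),("d",d)):
    h=cv2.cvtColor(c["color"],cv2.COLOR_RGB2HSV);x,y=map(int,proj(c,f));r=10
    g=cv2.inRange(h[y-r:y+r,x-r:x+r],(13,100,70),(32,255,255));m=np.argwhere(g>0)+[y-r,x-r];print(n,(x,y),len(m),m.mean(0) if len(m) else "",m.min(0),m.max(0))
```

```text
18.0 [0.50395223 0.30554483 0.13995538] [ 0.66995973 -0.39638649 -0.70236255]
w (316, 230) 341 [229.68328446 316.95894428] [220 308] [239 325]
s (476, 293) 49 [293.34693878 476.26530612] [290 473] [297 480]
d (307, 217) 59 [215.16949153 306.45762712] [207 297] [226 316]
```

Emit:
carry_out([
  [0.03, 0, 0, -0.008, 0, 0, 0],
  [0.03, 0, 0, -0.014, 0, 0, 0],
  [0.03, 0, 0, -0.02, 0, 0, 0],
  [0.03, 0, 0, -0.03, 0, 0, 0],
  [0.03, 0, 0, -0.04, 0, 0, 0],
  [0.03, 0, 0, -0.04, 0, 0, 0],
  [0.03, 0, 0, -0.03, 0, 0, 0],
  [0.03, 0, 0, 0, 0, 0, 0],
])

```text
clock: 19.0
tcp_pos: [0.4437, 0.2935, 0.3153]
orientation: [0.111, 0.621, 0.764, 0.138]
wrist_force: [0.0, 0.3, -1.1]
finger_gap: 0.0439
```

Run:
```python
from pl import *
s=snap("scene");st=env.get_state();T=st["tcp_pos"];print(st["clock"],T)
cv2.imwrite("pics/tray7.png",s["color"][:,:,::-1]); w=snap("wrist","pics/w7.png")
f=np.array([.5502,.3152,.011])
for n,c in(("w",w),("s",s)):
    h=cv2.cvtColor(c["color"],cv2.COLOR_RGB2HSV);x,y=map(int,proj(c,f));r=18
    g=cv2.inRange(h[y-r:y+r,x-r:x+r],(13,100,70),(32,255,255));m=np.argwhere(g>0)+[y-r,x-r];print(n,(x,y),len(m),m.mean(0) if len(m) else "",m.min(0),m.max(0))
    (cx,cy),rad=cv2.minEnclosingCircle(m[:,::-1].astype(np.float32));print(cx,cy,rad)
tgt=np.array([.5357,-.2553,T[2]+.02]);R=pose(-.0738)
d,r=delta(tgt,R);print(d,r,d/15,r/5)
```

```text
19.05 [0.44328701 0.29318664 0.31299253]
w (316, 188) 171 [188.73099415 317.74269006] [181 312] [196 324]
317.51922607421875 188.63461303710938 7.784406661987305
s (476, 293) 92 [295.34782609 473.9673913 ] [275 458] [310 493]
475.5 292.5 24.748836517333984
[-0.5555 -0.0124 -0.0278] [ 0.3474 -0.0492  0.2767] [-0.03703333 -0.00082667 -0.00185333] [ 0.06948 -0.00984  0.05534]
```

Emit:
carry_out([
  [0.03, -0.02, -0.0004, -0.001, 0, 0, 0],
  [0.03, -0.035, -0.0008, -0.0018, 0, 0, 0],
  [0.03, -0.04, -0.0009, -0.002, 0, 0, 0],
  [0.03, -0.04, -0.0009, -0.002, 0, 0, 0],
  [0.03, -0.04, -0.0009, -0.002, 0, 0, 0],
  [0.03, -0.04, -0.0009, -0.002, 0, 0, 0],
  [0.03, -0.04, -0.0009, -0.002, 0, 0, 0],
  [0.03, -0.04, -0.0009, -0.002, 0, 0, 0],
  [0.03, -0.04, -0.0009, -0.002, 0, 0, 0],
  [0.03, -0.04, -0.0009, -0.002, 0, 0, 0],
  [0.03, -0.04, -0.0009, -0.002, 0, 0, 0],
  [0.03, -0.04, -0.0009, -0.002, 0, 0, 0],
  [0.03, -0.04, -0.0009, -0.002, 0, 0, 0],
  [0.03, -0.035, -0.0008, -0.0018, 0, 0, 0],
  [0.03, -0.02, -0.0004, -0.001, 0, 0, 0],
  [0.03, -0.0055, 0, 0, 0, 0, 0],
])

```text
clock: 21.1
tcp_pos: [0.5357, -0.256, 0.3313]
orientation: [0.108, 0.622, 0.764, 0.135]
wrist_force: [0.2, 0.9, -0.8]
finger_gap: 0.0436
```

Emit:
carry_out([
  [0.03, 0, 0, 0, 0.0695, -0.0098, 0.0553],
  [0.03, 0, 0, 0, 0.0695, -0.0098, 0.0553],
  [0.03, 0, 0, 0, 0.0695, -0.0098, 0.0553],
  [0.03, 0, 0, 0, 0.0695, -0.0098, 0.0553],
  [0.03, 0, 0, 0, 0.0695, -0.0098, 0.0553],
  [0.03, 0, 0, 0, 0, 0, 0],
  [0.03, 0, 0, 0, 0, 0, 0],
  [0.03, 0, 0, 0, 0, 0, 0],
])

```text
clock: 22.1
tcp_pos: [0.5355, -0.255, 0.3331]
orientation: [0.0, 0.733, 0.681, -0.0]
wrist_force: [-0.5, -0.6, -1.4]
finger_gap: 0.044
```

Run:
```python
from pl import *
for i in range(2): s=snap("scene")
d=snap("side");w=snap("wrist","pics/w8.png");st=env.get_state();T=st["tcp_pos"];print(st["clock"],T,st["finger_gap"],delta([.5357,-.2553,.165],pose(-.0738)))
q=st["orientation"];R=Rn.from_quat(np.r_[q[1:],q[0]]).as_matrix()
for n,c in(("s",s),("d",d),("w",w)): print(n,[proj(c,T+R@[g*.013,0,.14]).round(1).tolist() for g in(1,-1)])
# tip search in wrist: steel-grey blade bounds near predicted tips
h=cv2.cvtColor(w["color"],cv2.COLOR_RGB2HSV)
o=np.zeros((600,800,3),np.uint8)
x,y=proj(w,T+R@[0,0,.14]);x,y=int(x),int(y)
o[:400,:400]=cv2.resize(w["color"][y-70:y+30,x-50:x+50,::-1],(400,400),interpolation=cv2.INTER_CUBIC)
x,y=map(int,proj(d,T+R@[0,0,.14]));o[:400,400:]=cv2.resize(d["color"][y-30:y+40,x-35:x+35,::-1],(400,400),interpolation=cv2.INTER_CUBIC)
t=cv2.imread("pics/w7.png")[158:218,277:357];o[400:,:266]=cv2.resize(t,(266,200),interpolation=cv2.INTER_CUBIC)
t=s["color"][265:320,447:505,::-1];o[400:,270:480]=cv2.resize(t,(210,200),interpolation=cv2.INTER_CUBIC)
cv2.imwrite("pics/c8.png",o)
```

```text
22.3 [ 0.53558211 -0.25529411  0.33311939] 0.04377892202047099 (array([1.000e-04, 1.000e-04, 1.681e-01]), array([-0.0002,  0.0006, -0.0003]))
s [[236.1, 202.8], [224.9, 200.7]]
d [[339.4, 265.1], [341.0, 272.2]]
w [[334.4, 229.9], [299.8, 229.9]]
```

View pics/c8.png

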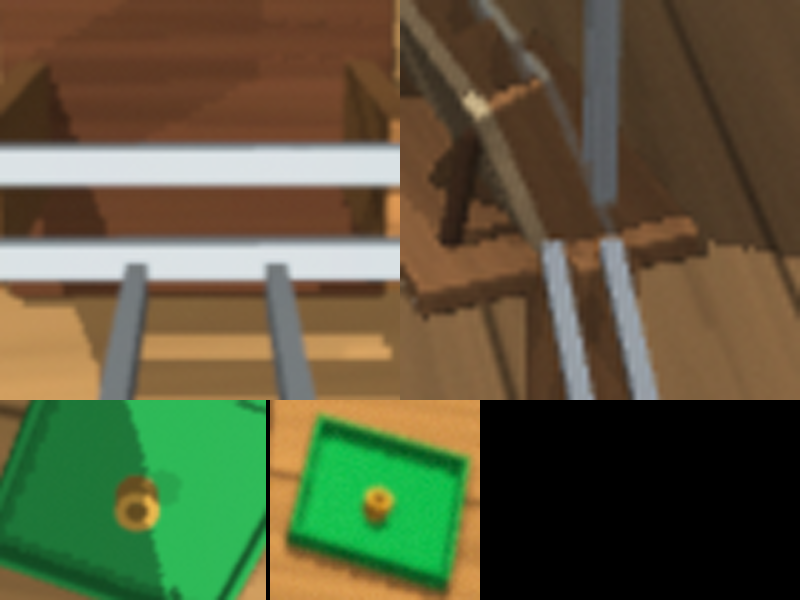

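Emit:
carry_out([
  [0.03, 0, 0, 0.02, 0, 0, 0],
  [0.03, 0, 0, 0.02, 0, 0, 0],
  [0.03, 0, 0, 0.01, 0, 0, 0],
  [0.03, 0, 0, 0.008, 0, 0, 0],
  [0.03, 0, 0, 0.005, 0, 0, 0],
  [0.03, 0, 0, 0.005, 0, 0, 0],
  [0.03, 0, 0, 0, 0, 0, 0],
])

```text
clock: 23.18
tcp_pos: [0.5358, -0.2552, 0.2646]
orientation: [-0.0, 0.733, 0.681, -0.0]
wrist_force: [0.2, 0.1, -0.9]
finger_gap: 0.044
```

Tips are through the gap with no force. Lowering on.

Emit:
carry_out([
  [0.03, 0, 0, 0.015, 0, 0, 0],
  [0.03, 0, 0, 0.02, 0, 0, 0],
  [0.03, 0, 0, 0.02, 0, 0, 0],
  [0.03, 0, 0, 0.02, 0, 0, 0],
  [0.03, 0, 0, 0.014, 0, 0, 0],
  [0.03, 0, 0, 0.006, 0, 0, 0],
  [0.03, 0, 0, 0.002, 0, 0, 0],
  [0.03, 0, 0, 0, 0, 0, 0],
  [0.03, 0, 0, 0, 0, 0, 0],
])

```text
clock: 24.3
tcp_pos: [0.5362, -0.2555, 0.1685]
orientation: [0.0, 0.733, 0.681, -0.0]
wrist_force: [0.1, -0.3, -1.5]
finger_gap: 0.0437
```

Emit:
carry_out([
  [0.03, 0, 0, 0.0012, 0, 0, 0],
  [0.03, 0, 0, 0.001, 0, 0, 0],
  [0.03, 0, 0, 0.001, 0, 0, 0],
  [0.03, 0, 0, 0, 0, 0, 0],
  [0.03, 0, 0, 0, 0, 0, 0],
])

```text
clock: 24.92
tcp_pos: [0.5358, -0.2553, 0.1652]
orientation: [0.0, 0.733, 0.681, -0.0]
wrist_force: [-3.3, 2.1, 5.3]
finger_gap: 0.0439
```

Emit:
carry_out([
  [0.08, 0, 0, 0, 0, 0, 0],
  [0.12, 0, 0, 0, 0, 0, 0],
  [0.2, 0, 0, 0, 0, 0, 0],
  [0.5, 0, 0, 0, 0, 0, 0],
  [1, 0, 0, 0, 0, 0, 0],
  [1, 0, 0, 0, 0, 0, 0],
  [1, 0, 0, 0, 0, 0, 0],
  [1, 0, 0, 0, 0, 0, 0],
])

```text
clock: 25.92
tcp_pos: [0.5358, -0.2553, 0.1646]
orientation: [-0.0, 0.733, 0.681, -0.0]
wrist_force: [-0.2, 0.6, 0.2]
finger_gap: 0.0859
```

Emit:
carry_out([
  [1, 0, 0, -0.01, 0, 0, 0],
  [1, 0, 0, -0.02, 0, 0, 0],
  [1, 0, 0, -0.03, 0, 0, 0],
  [1, 0, 0, -0.03, 0, 0, 0],
  [1, 0, 0.03, 0, 0, 0, 0],
  [1, 0, 0, 0, 0, 0, 0],
  [1, 0, 0, 0, 0, 0, 0],
])

```text
clock: 26.8
tcp_pos: [0.5654, -0.2573, 0.2545]
orientation: [-0.001, 0.733, 0.681, -0.001]
wrist_force: [-0.1, 0.3, 0.0]
finger_gap: 0.0858
```

Run:
```python
from pl import *
for k in range(2):
    w=snap("wrist","pics/w9.png");s=snap("scene","pics/s9.png");d=snap("side","pics/d9.png");st=env.get_state();print(st["clock"],st["tcp_pos"],st["wrist_force"],st["finger_gap"])
    h=cv2.cvtColor(w["color"],cv2.COLOR_RGB2HSV);o=cv2.inRange(h,(3,180,120),(14,255,255));o[:120]=0;o[260:]=0
    kk,l,q,ce=cv2.connectedComponentsWithStats(o)
    b=[q[i] for i in range(1,kk) if q[i,4]>150]
    for i in b: print(i.tolist(),onz(w,i[0]+i[2]/2,i[1]+i[3]/2,.18).round(4))
# tilt/position in side and scene vs first images
for n,c,r in(("side",d,(255,312,320,365)),("scene",s,(195,230,213,250))):
    for im in(cv2.imread(f"pics/{n}0.png")[:,:,::-1],c["color"]):
        h=cv2.cvtColor(np.ascontiguousarray(im[r[0]:r[1],r[2]:r[3]]),cv2.COLOR_RGB2HSV);m=np.argwhere(cv2.inRange(h,(3,150,90),(14,255,255))>0)+[r[0],r[2]];print(n,len(m),m.mean(0).round(1),m.min(0),m.max(0))
# bystanders & ferrule in scene: image difference before/after
a=cv2.imread("pics/scene0.png");e=cv2.absdiff(a,s["color"][:,:,::-1].copy()).max(2)
for n,(x0,x1,y0,y1) in dict(collar=(356,372,266,285),plug=(376,392,264,285),plaque=(162,222,292,348),ferslot=(332,348,266,285)).items(): print(n,(e[y0:y1,x0:x1]>60).sum())
x,y=map(int,proj(s,[.5502,.3152,.011]));h=cv2.cvtColor(s["color"],cv2.COLOR_RGB2HSV)[y-9:y+9,x-9:x+9];m=np.argwhere(cv2.inRange(h,(13,100,70),(32,255,255))>0)+[y-9,x-9];print("fer",len(m),m.mean(0),np.ptp(m,0),onz(s,m[:,1].mean()+.5,m[:,0].mean()+.5,.011))
```

```text
26.95 [ 0.56513574 -0.25731936  0.2544525 ] [-0.18985448 -0.02596743  0.352519  ] 0.08558481917664257
[273, 174, 24, 58, 429] [ 0.5304 -0.2724  0.18  ]
[340, 174, 23, 58, 926] [ 0.5331 -0.2357  0.18  ]
27.1 [ 0.56535327 -0.25744687  0.25457944] [ 1.14217374 -0.17223712 -0.0398259 ] 0.08520007737588334
[273, 175, 24, 58, 435] [ 0.5307 -0.2724  0.18  ]
[340, 175, 23, 58, 924] [ 0.5334 -0.2357  0.18  ]
side 430 [284.1 339.4] [266 323] [300 352]
side 421 [284.1 339.5] [265 331] [300 348]
scene 308 [211.4 230.8] [195 213] [229 244]
scene 313 [211.2 231.5] [195 213] [228 244]
collar 5
plug 0
plaque 435
ferslot 24
fer 42 [293.23809524 476.28571429] [7 5] [0.55051794 0.31594836 0.011     ]
```

```bash
python3 -c "
from h import *
print(env.hand_in(), env.get_state()['clock'])"
```

```text
the job is handed in; nothing more can be done
the job is handed in; nothing more can be done
```

The ferrule is standing in the green tray, the tongs are back on their stand, and I handed the job in about 27 s into the 64 s allowed. `hand_in` gives no verdict.

**What I did:** I took the tongs off their stand with a light 44 mm squeeze and leaned them 20° into the rack's -y slot, where the ferrule lay. I squeezed them to the stop and lifted the ferrule clear. I kept the same lean over the tray and lowered until the wrist force showed about 5 N of contact, then opened slowly. I hung the tongs back at the pose where I had picked them up and moved the gripper away.

**Last checks:**
- **Ferrule:** it looked upright in the last picture I viewed. A final scene-image fix put it about 1 mm from the tray centre.
- **Tongs:** in the side and scene images their position matches the starting pictures to within 1 pixel. The gripper was open and clear, with wrist force at noise level.
- **Collar and plug:** before-and-after pixel differences were 5 for the collar and 0 for the plug, so both look unmoved.
- **Plaque:** this check disagreed, with 435 changed pixels around it. I put that down to the arm's shadow, since nothing came near the plaque, but I did not confirm it separately.

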